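Draw the bottom printing block from the feed magazine and register it

TASK

Draw the bottom printing block, the one whose end sticks out of the slot, straight out of the feed magazine, leaving the other blocks and the weight stacked flat inside. Lay it lino face up on the green register board and slide it fully home into the corner, its long side flush against the long steel bar and its end flush against the short one, then let go. Leave the red pot, the tub and the brush where they are.

Things in the scene. Friction and masses are not known exactly. Their poses are not given: they have to be found in the camera images.
- magazine: Gravity-fed stack magazine fixed to the table, floor 24 mm up. Origin: on the table under the front plate's inner face, on the centre line; x points back into the stack, y left, z up. The stack stands at x = 0 to 125 mm between clear side walls (inner faces y = +-32, outer +-42 mm) and a plywood back wall, tops 102 mm up; a knob on the weight inside stands 106 mm up.
- slot (a point): Middle of the slot's sill, 24 mm above the table, at the magazine's origin; axes as the magazine's. Above it the red front plate (x = -6 to 0, 84 mm wide, from 38 to 102 mm up) leaves a slot 14 mm high: only the bottom block passes, towards -x. Close in front of the plate a gripper must lean away from the tower (its body towards -x), about 30 degrees.
- tongue (a point): Front end of the plywood tongue's top, 24 mm above the table, 132 mm in front of the slot (magazine x = -132 mm). The tongue, 36 mm wide, carries the block as it is drawn out straight along the magazine's -x (about 2 mm play each side). It is narrower than the block, so fingers can reach down past both long sides of the block.
- block1: The block to fetch: 120 (x) by 60 (y) by 10 (z) mm, brown fibreboard with a light blue lino face on top, about 55 g. Origin at the centre of its underside, z up through the lino. Starts lowest in the magazine, flat on its floor, along its x, 38 to 48 mm of its front end standing out past the slot over the tongue. The stack's weight bears on it: drawing it out takes roughly 3 to 12 N.
- stack_axis (a point): Point on the magazine's floor (24 mm above the table) on the centre line of the stack of waiting blocks: 62.5 mm behind the magazine's origin; axes as the magazine's.
- block2: Printing block identical to block1, one of the four waiting flat above it in the magazine, number 2 from the bottom; origin at the centre of its underside. It is to stay in the magazine and simply drops 10 mm when block1 has left.
- block3: Printing block identical to block1, one of the four waiting flat above it in the magazine, number 3 from the bottom; origin at the centre of its underside. It is to stay in the magazine and simply drops 10 mm when block1 has left.
- block4: Printing block identical to block1, one of the four waiting flat above it in the magazine, number 4 from the bottom; origin at the centre of its underside. It is to stay in the magazine and simply drops 10 mm when block1 has left.
- block5: Printing block identical to block1, one of the four waiting flat above it in the magazine, number 5 from the bottom; origin at the centre of its underside. It is to stay in the magazine and simply drops 10 mm when block1 has left.
- follower: Loose dark steel weight of 112 by 54 by 18 mm with a black knob (18 mm wide, 14 mm high), about 0.25 kg, lying on top of the stack inside the magazine and pressing it down; origin at the centre of its underside. It stays there and drops with the stack.
- board: Green register board fixed to the table, 200 (x) by 170 (y) mm, top 12 mm up; origin at the centre of its underside. Two fixed steel bars, 12 mm wide, stand 6 mm above its top: the long one along x by the +y edge (x = -70 to 80 mm, inner face y = +73 mm), the short one along y by the +x edge (y = -30 to 70 mm, inner face x = +88 mm). The rest is bare.
- seat (a point): Point on the board's top where the centre of the block's underside lies when the block is home: long side flush against the long bar's inner face and end flush against the short bar's. It is 28 mm along x and 43 mm along y from the board's origin; axes as the board's.
- red_pot: Bystander: red plastic paste pot, open cup 72 mm across and 75 mm high; origin at the centre of its underside.
- tub: Bystander: white plastic tub with lid, 90 mm across and 90 mm high; origin at the centre of its underside.
- paste_brush: Bystander: wide paste brush lying flat, green handle to -x, 190 mm long, head 85 mm wide, 20 mm high; origin on the underside where handle and head meet.
Not all that is in view belongs to the job. Leave any turquoise look-alike of the block1 alone. There is more than one size of the follower; the job needs the smaller.

How it is judged:
By the outcome, as a careful person would: the job done as asked, in the order asked, and still so for the second after the job is handed in, with the robot touching nothing.
It also fails if it takes over 64 s, if anything falls off the work surface, if the arm or the gripper's body presses on something with over 40 N, if the wrist force passes 120 N, or if a joint passes its speed limit or range.

ROBOT

A 6-joint arm with a two-finger parallel gripper is mounted at the origin on the work surface. World frame = base frame: x ahead of the robot, y to its left, z up, the work surface at z = 0. Lengths are in m, angles in rad, forces in N, time in s.
With the tool pointing down it reaches from about 0.35 to 0.775 m from the base axis. Payload 5.5 kg.
Tool frame: the origin (TCP) lies on the centre line of the jaws, within the pads' length; the fingertips stand 11 mm ahead of it and the grasp point (between the pads) lies 8 mm behind it (env.tip_reach is the distance from the TCP to the fingertips, in m); z points along the fingers, x is the direction in which the jaws open and shut, and the axes are right-handed (so a half turn about z gives the same grasp; the last joint's range is limited). The gripper opens to 85 mm and grips with 20 to 120 N. Pads are 22 mm wide; open, the fingers measure 114 mm over their backs; the gripper's body (76 mm by 85 mm) begins 54 mm behind the grasp point. The pads swing forward as they close: fully open they stand 13 mm farther back than shut.
Start: joints at [1.068, 0.313, 0.046, 1.304, 0, 1.431], TCP at [0.204, 0.538, 0.22] pointing down, gripper open.
Joint ranges: [-2.76, 2.76], [-0.86, 1.69], [-1.03, 1.26], [-2.2, 2.34], [-1.47, 1.5], [-3.14, 3.14]. Speed limits (rad/s): [2.57, 2.57, 3.14, 3.14, 3.14, 3.14].

INTERFACE

Orientations are given as a unit quaternion [w, x, y, z].
In Python, from workcell import env gives the robot as it stands.
- The arm moves only by the tool carry_out, never from a script. Its argument "moves" is one flat list of numbers, 7 for each row, row after row: the gripper command: -1 is shut, 1 is fully open, values between are in proportion, then the shift along the tool's x, y, z in m, then the turn, a rotation vector about the tool's x, y, z in degrees. A call has exactly 5 rows; each row shifts and turns the pose as measured when the row begins, along the tool's axes as they then stand; what a row does not reach is not made up. A row lasts 1/8 s, in which the tool goes at most 62.5 mm and 10.7 degrees, less where a joint would pass 70% of its speed; a pose out of reach is approached as far as the arm can. A call is refused whole if a number of a shift passes 0.0625 or a number of a turn 10.7, either way. A call with a gripper value outside its range is refused whole. The fingers move at their own pace and stop on an object; "squeeze" is the grip in N (left out, the last holds). Time passes only in rows, so rows that do not move let the fingers close, or fill a call up. It gives the time, the measured TCP pose, the force and the opening at its end, in the units of the state.
- env.get_state(): the state, without advancing time (a new reading comes with each control period).
- env.read_camera(name): name is "scene" or "top"; returns the picture (420x560x3 uint8, red, green, blue); there is no depth.
- env.calibration(name): a dict with "camera_matrix" (3x3 intrinsics, pixels), "k1" (the pictures are not rectified: a ray, as slopes to the right and down, at radius r is drawn at 1 + k1 r^2 times it, then the intrinsics apply), "rvec" (rotation vector, rad) and "tvec" (3), from world to camera coordinates, as OpenCV has them. Camera axes: x right, y down, z forward; pixel columns grow to the right and rows downward; lengths in m; the calibration is good to about 2 mm. A picture is of the moment at which its call begins. calibration takes no time and is no camera call.
- env.hand_in(): hands the job in, once; it reports no verdict.
The state is a dict: "clock": time; "joint_pos": joint angles; "qvel": joint speeds; "tau": joint torques, N m; "tcp_pos": TCP position; "orientation": TCP orientation; "wrist_force": force on the tool from outside, world axes, zero at the start; "ft_torque": the same for the moment, N m; "finger_gap": finger opening in m.
Only numpy, scipy, OpenCV 4.12 (cv2) and the standard library are available. Lean on these libraries where they do the work, as an engineer would, in place of code of your own. Each camera call takes 0.05 s, during which the arm holds its last target. There are 200 camera calls.

## Working session

There is one attempt and no reset: what is moved stays moved. The work goes in short steps, Python scripts to look and compute and a tool call to move; the robot and the scene stay as the last step left them, time stands still between calls to the robot, and variables do not carry over. Pictures are saved under pics/ and viewed, about 8 in all and at most 12, crops included, and the job is handed in when it is done.

Besides the shell and the picture viewer there is one more tool, called after ">>>" by a JSON object that holds its "method" and its "body", one argument or row to a line. carry_out: Moves the arm, as the interface text tells. Its arguments: {"type":"object","properties":{"moves":{"type":"array"},"squeeze":{"type":"number"}},"required":["moves"]}

```bash
ls; mkdir -p pics; cat > h.py <<'E'
import numpy as np, cv2
from scipy.spatial.transform import Rotation as R
from workcell import env
def snap(n,f):
    im=env.read_camera(n); cv2.imwrite(f'pics/{f}.png',im[:,:,::-1]); return im
def crop(n,f,u0,u1,v0,v1,s):
    im=env.read_camera(n)[v0:v1,u0:u1,::-1]; cv2.imwrite(f'pics/{f}.png',cv2.resize(im,None,fx=s,fy=s,interpolation=cv2.INTER_CUBIC))
def cal(n):
    c=env.calibration(n); return np.array(c['camera_matrix']),c['k1'],R.from_rotvec(np.ravel(c['rvec'])).as_matrix(),np.ravel(c['tvec'])
def px2w(n,uv,z):
    K,k1,Rm,t=cal(n); uv=np.atleast_2d(np.array(uv,float))
    p=cv2.undistortPoints(uv[:,None],K,np.array([k1,0,0,0.]))[:,0]
    d=np.c_[p,np.ones(len(p))]@Rm; o=-Rm.T@t
    return o+d*((z-o[2])/d[:,2])[:,None]
def w2px(n,P):
    K,k1,Rm,t=cal(n)
    return cv2.projectPoints(np.atleast_2d(np.array(P,float)),cv2.Rodrigues(Rm)[0],t,K,np.array([k1,0,0,0.]))[0][:,0]
def st():
    s=env.get_state(); q=s['orientation']; Rm=R.from_quat([q[1],q[2],q[3],q[0]]).as_matrix()
    return s,np.array(s['tcp_pos']),Rm
E
python3 - <<'E'
from h import *
a=snap('top','t0');b=snap('scene','s0')
for n in('top','scene'):
    K,k,Rm,t=cal(n);print(n,K.round(1).tolist(),k,(-Rm.T@t).round(3))
s,p,Rm=st();print(s,Rm.round(3))
E
```

```text
pics
top [[543.2, 0.0, 279.6], [0.0, 543.2, 211.0], [0.0, 0.0, 1.0]] -0.1337166429475541 [ 0.378 -0.006  1.536]
scene [[436.1, 0.0, 270.0], [0.0, 436.1, 209.3], [0.0, 0.0, 1.0]] -0.07411111351945794 [ 1.218 -0.077  1.031]
{'clock': 0.1, 'joint_pos': array([ 1.06840783e+00,  3.13909830e-01,  4.51214221e-02,  1.30358104e+00,
       -4.20767362e-05,  1.43121112e+00]), 'qvel': array([ 0.00144022, -0.00060164,  0.00272241, -0.0019003 ,  0.0012608 ,
        0.00131627]), 'tau': array([ 1.50962223e-03, -4.81725740e+01,  2.99243367e+01,  1.27167546e-02,
       -1.79645208e-04, -1.35116503e-05]), 'tcp_pos': array([0.20385908, 0.53716559, 0.21921863]), 'orientation': array([ 3.71106902e-04,  8.23072160e-01,  5.67936264e-01, -6.93827411e-04]), 'wrist_force': array([0.17571375, 0.53594034, 0.85652207]), 'ft_torque': array([-0.05600855, -0.00943053, -0.01915849]), 'finger_gap': 0.08507556033922696} [[ 0.355  0.935 -0.001]
 [ 0.935 -0.355 -0.001]
 [-0.002 -0.    -1.   ]]
```

View pics/t0.png

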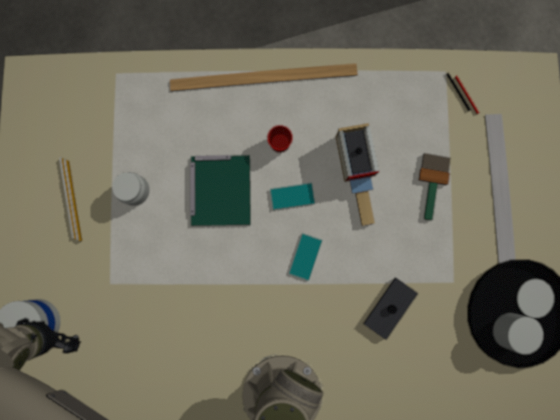

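View pics/s0.png

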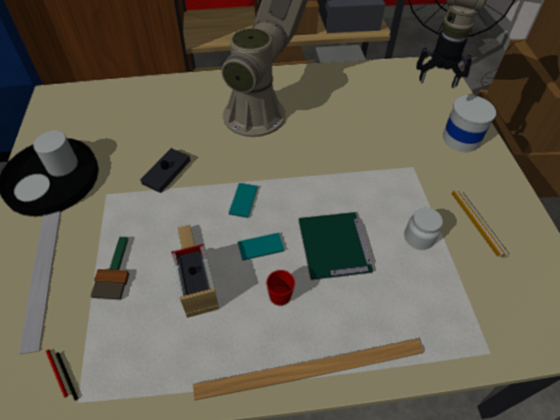

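Top view: the magazine is at (357,155) with its tongue pointing down to (366,222), and block1's light-blue end shows at (362,185). The board is at (221,190), with the long bar on its left (x≈192) and the short bar at the top (y≈157). The turquoise look-alikes at (292,196) and (305,257) and the big loose weight at (390,308) are not part of the job. I'll confirm with enlarged crops.

```bash
python3 - <<'E'
from h import *
im1=env.read_camera('top')
a=cv2.resize(im1[110:235,325:400,::-1],None,fx=4.8,fy=4.8,interpolation=cv2.INTER_CUBIC)
b=cv2.resize(im1[140:240,180:265,::-1],None,fx=4.8,fy=4.8,interpolation=cv2.INTER_CUBIC)
c=np.zeros((600,a.shape[1]+b.shape[1],3),np.uint8);c[:a.shape[0],:a.shape[1]]=a;c[:b.shape[0],a.shape[1]:]=b
print(a.shape,b.shape)
cv2.imwrite('pics/c1.png',np.clip(c*1.5,0,255).astype(np.uint8))
E
```

```text
(600, 360, 3) (480, 408, 3)
```

View pics/c1.png

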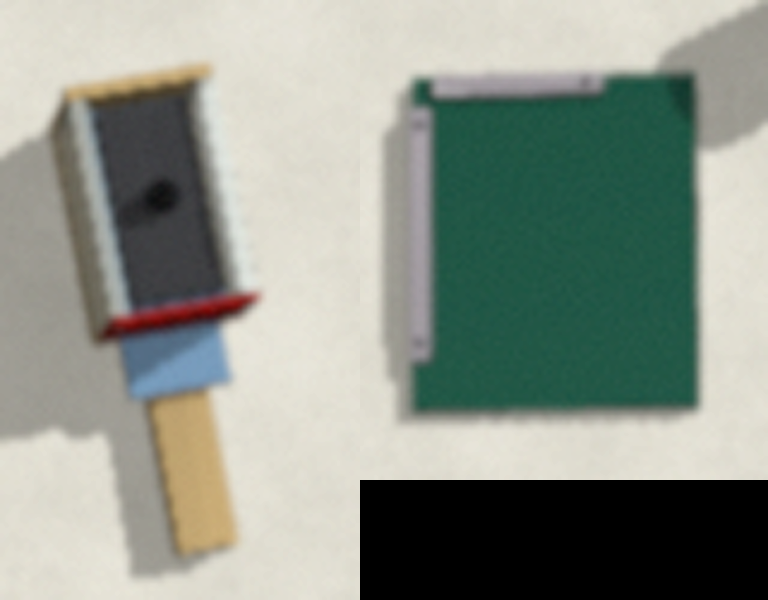

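```bash
python3 - <<'E'
from h import *
A=lambda pts:[(325+(x+.5)/4.8-.5,110+(y+.5)/4.8-.5) for x,y in pts]
B=lambda pts:[(180+(x-360+.5)/4.8-.5,140+(y+.5)/4.8-.5) for x,y in pts]
def ang(v):return np.degrees(np.arctan2(v[1],v[0])).round(2)
bl=px2w('top',A([(129,398),(230,380)]),.034); print('block end',bl.round(4),np.linalg.norm(bl[0]-bl[1]),ang(bl[0]-bl[1])-90)
to=px2w('top',A([(178,554),(237,543)]),.024); print('tongue',to.round(4),np.linalg.norm(to[0]-to[1]))
ts=px2w('top',A([(150,402),(178,552),(211,392),(236,542)]),.024);print('tongue sides',ang(ts[0]-ts[1]),ang(ts[2]-ts[3]))
bw=px2w('top',A([(68,93),(210,68)]),.102); print('backwall',bw.round(4),np.linalg.norm(bw[0]-bw[1]),ang(bw[0]-bw[1])-90)
fp=px2w('top',A([(107,322),(258,295)]),.102); print('front plate',fp.round(4),np.linalg.norm(fp[0]-fp[1]),ang(fp[0]-fp[1])-90)
t=to.mean(0);print('t->backwall ang',ang(bw.mean(0)-t),'t->blockend',ang(bl.mean(0)-t),'len tongue-bw',np.linalg.norm((bw.mean(0)-t)[:2]),'t-blk',np.linalg.norm((bl.mean(0)-t)[:2]),'t-fp',np.linalg.norm((fp.mean(0)-t)[:2]))
bo=px2w('top',B([(413,76),(694,75),(696,408),(413,410)]),.012);print('board',bo.round(4),bo.mean(0),[ang(bo[0]-bo[3]),ang(bo[1]-bo[2]),ang(bo[0]-bo[1])-90,ang(bo[3]-bo[2])-90],[np.linalg.norm(bo[i]-bo[i-1]).round(4) for i in range(4)])
lb=px2w('top',B([(432,108),(432,360)]),.018);sb=px2w('top',B([(434,98),(605,94)]),.018);print(lb.round(4),ang(lb[0]-lb[1]),sb.round(4),ang(sb[0]-sb[1])-90)
E
```

```text
block end [[ 0.5647 -0.199   0.034 ]
 [ 0.575  -0.2583  0.034 ]] 0.060185168279363765 9.939999999999998
tongue [[ 0.4743 -0.2275  0.024 ]
 [ 0.4806 -0.2622  0.024 ]] 0.035257314595892965
tongue sides 9.63 8.4
backwall [[ 0.7292 -0.1591  0.102 ]
 [ 0.7436 -0.2397  0.102 ]] 0.08190857408355924 10.189999999999998
front plate [[ 0.5989 -0.1787  0.102 ]
 [ 0.6139 -0.2636  0.102 ]] 0.08626378100928744 10.060000000000002
t->backwall ang 9.95 t->blockend 9.95 len tongue-bw 0.26289741179668497 t-blk 0.09380684799717073 t-fp 0.13110128982259814
board [[0.6764 0.2557 0.012 ]
 [0.6757 0.0879 0.012 ]
 [0.4777 0.0864 0.012 ]
 [0.477  0.2532 0.012 ]] [0.5766796  0.17078446 0.012     ] [np.float64(0.73), np.float64(0.45), np.float64(-0.25), np.float64(0.20999999999999375)] [np.float64(0.1994), np.float64(0.1678), np.float64(0.198), np.float64(0.1668)]
[[0.6558 0.243  0.018 ]
 [0.506  0.2412 0.018 ]] 0.7 [[0.6618 0.2419 0.018 ]
 [0.6634 0.1402 0.018 ]] 0.9000000000000057
```

```bash
cat >> h.py <<'E'
YM=np.radians(9.95); MX=np.array([np.cos(YM),np.sin(YM),0]); MY=np.array([-MX[1],MX[0],0]); MO=np.array([.6075,-.2221,0])
def tool(yawdeg,lean=0):
    "tool x at yaw+90 deg in world, tool z down, tipped so that the body leans to -yaw"
    y=np.radians(yawdeg); f=np.array([np.cos(y),np.sin(y),0]); l=np.array([-f[1],f[0],0]); a=np.radians(lean)
    z=np.sin(a)*f-np.cos(a)*np.array([0,0,1]); return np.c_[l,np.cross(z,l),z]
def mag(x,y,z): return MO+x*MX+y*MY+np.array([0,0,z])
def plan(P,Rt,n=None):
    s,p,Rm=st(); rv=R.from_matrix(Rm.T@Rt).as_rotvec(degrees=True); d=np.array(P)-p
    need=max(np.linalg.norm(d)/.06,np.linalg.norm(rv)/10.4); n=n or int(np.ceil(need))
    print('dist',np.linalg.norm(d).round(4),'turn',np.linalg.norm(rv).round(1),'rows',n)
    Rc=Rm
    for i in range(n):
        print((Rc.T@d/n).round(4).tolist(),(rv/n).round(2).tolist()); Rc=Rc@R.from_rotvec(rv/n,degrees=True).as_matrix()
def rep():
    s,p,Rm=st(); m=p-MO
    print('t',s['clock'],'tcp',p.round(4),'mag',[(m@MX).round(4),(m@MY).round(4),p[2].round(4)],'gap',round(s['finger_gap'],4),'F',np.round(s['wrist_force'],1),'q',np.round(s['joint_pos'],2)); print(Rm.round(3).tolist())
E
python3 - <<'E'
from h import *
print(env.tip_reach)
# waypoint in front of/above: TCP at mag x -0.10, z .16, leaned
plan(mag(-.10,0,.17),tool(9.95,30),15)
E
```

```text
0.011
dist 0.8358 turn 42.7 rows 15
[-0.0412, 0.0374, 0.0033] [-1.95, 0.54, -2.0]
[-0.0425, 0.0358, 0.0042] [-1.95, 0.54, -2.0]
[-0.0438, 0.0341, 0.005] [-1.95, 0.54, -2.0]
[-0.045, 0.0324, 0.0057] [-1.95, 0.54, -2.0]
[-0.0461, 0.0306, 0.0063] [-1.95, 0.54, -2.0]
[-0.0472, 0.0288, 0.0069] [-1.95, 0.54, -2.0]
[-0.0483, 0.0268, 0.0074] [-1.95, 0.54, -2.0]
[-0.0492, 0.0249, 0.0078] [-1.95, 0.54, -2.0]
[-0.0501, 0.0229, 0.0082] [-1.95, 0.54, -2.0]
[-0.051, 0.0208, 0.0084] [-1.95, 0.54, -2.0]
[-0.0518, 0.0187, 0.0086] [-1.95, 0.54, -2.0]
[-0.0525, 0.0166, 0.0087] [-1.95, 0.54, -2.0]
[-0.0531, 0.0145, 0.0088] [-1.95, 0.54, -2.0]
[-0.0536, 0.0123, 0.0087] [-1.95, 0.54, -2.0]
[-0.0541, 0.0101, 0.0086] [-1.95, 0.54, -2.0]
```

>>> {"method": "carry_out", "body": {
  "moves": [1,-0.041,0.037,0.003,-2,0.5,-2,1,-0.0425,0.036,0.004,-2,0.5,-2,1,-0.044,0.034,0.005,-2,0.5,-2,1,-0.045,0.0325,0.0055,-2,0.5,-2,1,-0.046,0.0305,0.006,-2,0.5,-2]
}}

```text
clock: 0.78
tcp_pos: [0.3081, 0.2746, 0.2018]
orientation: [0.062, 0.763, 0.64, 0.068]
wrist_force: [1.4, 0.5, 0.7]
finger_gap: 0.0851
```

>>> {"method": "carry_out", "body": {
  "moves": [1,-0.047,0.029,0.007,-2,0.5,-2,1,-0.048,0.027,0.0075,-2,0.5,-2,1,-0.049,0.025,0.008,-2,0.5,-2,1,-0.05,0.023,0.008,-2,0.5,-2,1,-0.051,0.021,0.0085,-2,0.5,-2]
}}

```text
clock: 1.4
tcp_pos: [0.4158, 0.0103, 0.1898]
orientation: [0.124, 0.69, 0.699, 0.138]
wrist_force: [1.0, 0.2, -0.4]
finger_gap: 0.0852
```

```bash
python3 - <<'E'
from h import *
rep(); plan(mag(-.10,0,.15),tool(9.95,30),10)
E
```

```text
t 1.4 tcp [0.4158 0.0103 0.1898] mag [np.float64(-0.1486), np.float64(0.262), np.float64(0.1898)] gap 0.0852 F [ 1.   0.2 -0.4] q [-0.26 -0.3  -0.72  0.79  0.11 -0.25]
[[-0.016, 0.931, 0.364], [1.0, 0.009, 0.021], [0.016, 0.364, -0.931]]
dist 0.2694 turn 12.5 rows 10
[-0.0252, 0.007, 0.0066] [-0.86, 0.31, -0.85]
[-0.0253, 0.0065, 0.0065] [-0.86, 0.31, -0.85]
[-0.0254, 0.006, 0.0065] [-0.86, 0.31, -0.85]
[-0.0256, 0.0056, 0.0064] [-0.86, 0.31, -0.85]
[-0.0257, 0.0051, 0.0064] [-0.86, 0.31, -0.85]
[-0.0258, 0.0046, 0.0063] [-0.86, 0.31, -0.85]
[-0.0259, 0.0041, 0.0062] [-0.86, 0.31, -0.85]
[-0.026, 0.0037, 0.0062] [-0.86, 0.31, -0.85]
[-0.0261, 0.0032, 0.0061] [-0.86, 0.31, -0.85]
[-0.0261, 0.0027, 0.006] [-0.86, 0.31, -0.85]
```

>>> {"method": "carry_out", "body": {
  "moves": [1,-0.051,0.0135,0.013,-1.7,0.6,-1.7,1,-0.051,0.0125,0.013,-1.7,0.6,-1.7,1,-0.0515,0.0105,0.0125,-1.7,0.6,-1.7,1,-0.052,0.008,0.0125,-1.7,0.6,-1.7,1,-0.0525,0.006,0.012,-1.7,0.6,-1.7]
}}

```text
clock: 2.02
tcp_pos: [0.5098, -0.2512, 0.1518]
orientation: [0.171, 0.62, 0.739, 0.2]
wrist_force: [0.9, -0.3, 0.9]
finger_gap: 0.0854
```

```bash
python3 - <<'E'
from h import *
rep()
# grasp point at mag x=-.026,z=.029 ; TCP 8mm beyond along tool z
T=tool(9.95,30); g=mag(-.026,0,.029)+.008*T[:,2]
print(g, 'pre:'); plan(g-.06*T[:,2],T,5)
crop('top','c2',310,430,130,250,5)
E
```

```text
t 2.025 tcp [ 0.5098 -0.2512  0.1518] mag [np.float64(-0.1013), np.float64(-0.0118), np.float64(0.1518)] gap 0.0854 F [ 0.9 -0.3  0.9] q [-0.84  0.07 -0.56  0.64  0.44 -0.95]
[[-0.173, 0.848, 0.501], [0.985, 0.152, 0.083], [-0.006, 0.508, -0.861]]
[ 0.5858309  -0.22590135  0.0220718 ] pre:
dist 0.0929 turn 0.6 rows 5
[0.0024, 0.0006, 0.0184] [0.11, 0.05, 0.04]
[0.0024, 0.0006, 0.0184] [0.11, 0.05, 0.04]
[0.0024, 0.0007, 0.0184] [0.11, 0.05, 0.04]
[0.0024, 0.0007, 0.0184] [0.11, 0.05, 0.04]
[0.0024, 0.0007, 0.0184] [0.11, 0.05, 0.04]
```

View pics/c2.png

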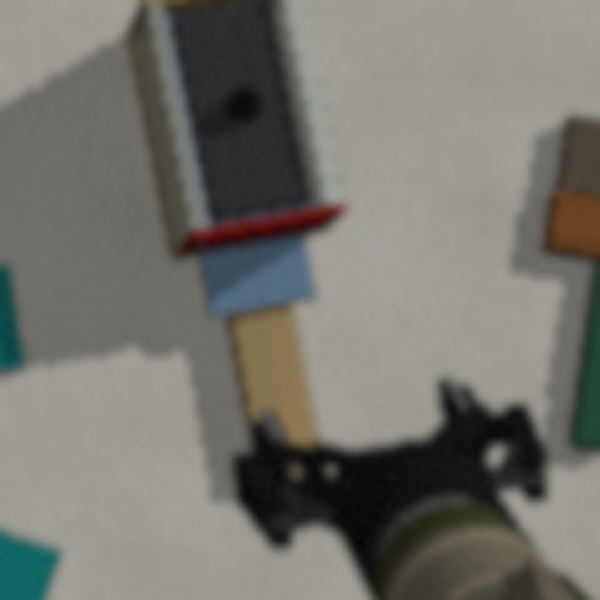

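The picture shows the open jaws at (265,425) and (455,395), in front of the block end at (260,305) and about 12 mm to the right, as the pose says. I'll go to the pre-grasp pose and then in.

>>> {"method": "carry_out", "body": {
  "moves": [1,0.0024,0.0006,0.0184,0.1,0,0,1,0.0024,0.0006,0.0184,0.1,0,0,1,0.0024,0.0007,0.0184,0.1,0,0,1,0.0024,0.0007,0.0184,0.1,0,0,1,0.0024,0.0007,0.0184,0.1,0,0]
}}

```text
clock: 2.7
tcp_pos: [0.5583, -0.2417, 0.0689]
orientation: [0.17, 0.624, 0.737, 0.194]
wrist_force: [0.3, 0.1, 0.5]
finger_gap: 0.0853
```

```bash
python3 - <<'E'
from h import *
rep()
T=tool(9.95,30); g=mag(-.026,0,.029)+.008*T[:,2]
plan(g,T,5)
E
```

```text
t 2.7 tcp [ 0.5583 -0.2417  0.0689] mag [np.float64(-0.0519), np.float64(-0.0108), np.float64(0.0689)] gap 0.0853 F [0.3 0.1 0.5] q [-0.75  0.22 -0.62  0.39  0.4  -0.84]
[[-0.163, 0.855, 0.492], [0.987, 0.145, 0.074], [-0.008, 0.498, -0.867]]
dist 0.0566 turn 0.8 rows 5
[0.0023, 0.0005, 0.0111] [-0.03, 0.14, -0.06]
[0.0023, 0.0005, 0.0111] [-0.03, 0.14, -0.06]
[0.0023, 0.0005, 0.0111] [-0.03, 0.14, -0.06]
[0.0022, 0.0005, 0.0111] [-0.03, 0.14, -0.06]
[0.0022, 0.0005, 0.0111] [-0.03, 0.14, -0.06]
```

>>> {"method": "carry_out", "body": {
  "moves": [1,0.011,0,0,0,0.8,0,1,0,0,0,0,0,0,1,0,0,0,0,0,0,1,0,0,0,0,0,0,1,0,0,0,0,0,0]
}}

```text
clock: 3.32
tcp_pos: [0.5556, -0.2294, 0.0694]
orientation: [0.164, 0.623, 0.739, 0.199]
wrist_force: [-0.6, 0.6, 0.4]
finger_gap: 0.0854
```

```bash
python3 - <<'E'
from h import *
rep()
T=tool(9.95,30); g=mag(-.026,0,.029)+.008*T[:,2]
plan(g,T,4)
E
```

```text
t 3.325 tcp [ 0.5556 -0.2294  0.0694] mag [np.float64(-0.0524), np.float64(0.0017), np.float64(0.0694)] gap 0.0854 F [-0.6  0.6  0.4] q [-0.74  0.21 -0.62  0.4   0.41 -0.84]
[[-0.17, 0.855, 0.489], [0.985, 0.145, 0.09], [0.006, 0.497, -0.868]]
dist 0.0563 turn 0.4 rows 4
[-0.0005, 0.0007, 0.0141] [-0.05, -0.05, -0.07]
[-0.0005, 0.0007, 0.0141] [-0.05, -0.05, -0.07]
[-0.0005, 0.0007, 0.0141] [-0.05, -0.05, -0.07]
[-0.0004, 0.0007, 0.0141] [-0.05, -0.05, -0.07]
```

>>> {"method": "carry_out", "body": {
  "moves": [1,-0.0005,0.0007,0.014,0,0,0,1,-0.0005,0.0007,0.014,0,0,0,1,-0.0005,0.0007,0.014,0,0,0,1,-0.0005,0.0007,0.014,0,0,0,1,0,0,0,0,0,0]
}}

```text
clock: 3.95
tcp_pos: [0.5877, -0.2257, 0.0179]
orientation: [0.163, 0.623, 0.739, 0.198]
wrist_force: [-0.2, -0.4, -0.5]
finger_gap: 0.0852
```

```bash
python3 - <<'E'
from h import *
rep()
T=tool(9.95,30); g=mag(-.026,0,.029)+.008*T[:,2]
plan(g,T,1)
crop('top','c3',310,430,130,250,5)
E
```

```text
t 3.95 tcp [ 0.5877 -0.2257  0.0179] mag [np.float64(-0.0201), np.float64(-0.0001), np.float64(0.0179)] gap 0.0852 F [-0.2 -0.4 -0.5] q [-0.69  0.33 -0.63  0.26  0.39 -0.79]
[[-0.17, 0.856, 0.488], [0.985, 0.145, 0.09], [0.006, 0.497, -0.868]]
dist 0.0046 turn 0.5 rows 1
[0.0001, 0.0005, -0.0046] [-0.23, -0.24, -0.31]
```

View pics/c3.png

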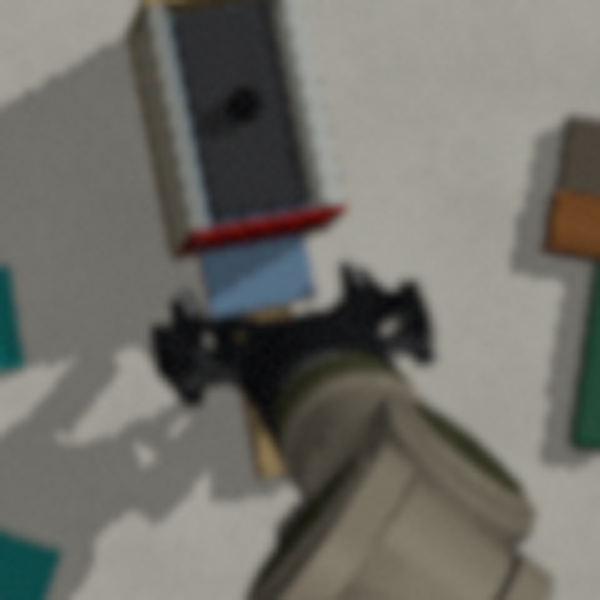

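The jaws straddle the block end, with tips at (185,305) and (355,275) and the end centre at (260,305). Closing.

>>> {"method": "carry_out", "body": {
  "moves": [-1,0,0,0,0,0,0,-1,0,0,0,0,0,0,-1,0,0,0,0,0,0,-1,0,0,0,0,0,0,-1,0,0,0,0,0,0],
  "squeeze": 60
}}

```text
clock: 4.62
tcp_pos: [0.5872, -0.2259, 0.0202]
orientation: [0.164, 0.623, 0.738, 0.199]
wrist_force: [0.8, -0.2, -0.9]
finger_gap: 0.0564
```

```bash
python3 - <<'E'
from h import *
rep()
s,p,Rm=st()
T=tool(9.95,30)
plan(p-.03*MX,Rm,5)
E
```

```text
t 4.625 tcp [ 0.5872 -0.2259  0.0202] mag [np.float64(-0.0206), np.float64(-0.0002), np.float64(0.0202)] gap 0.0564 F [ 0.8 -0.2 -0.9] q [-0.69  0.33 -0.63  0.26  0.39 -0.79]
[[-0.17, 0.855, 0.49], [0.985, 0.144, 0.089], [0.006, 0.498, -0.867]]
dist 0.03 turn 0.0 rows 5
[-0.0, -0.0052, -0.003] [0.0, 0.0, 0.0]
[-0.0, -0.0052, -0.003] [0.0, 0.0, 0.0]
[-0.0, -0.0052, -0.003] [0.0, 0.0, 0.0]
[-0.0, -0.0052, -0.003] [0.0, 0.0, 0.0]
[-0.0, -0.0052, -0.003] [0.0, 0.0, 0.0]
```

>>> {"method": "carry_out", "body": {
  "moves": [-1,0,0,0,0,0,0,-1,0,0,0,0,0,0,-1,0,-0.005,-0.003,0,0,0,-1,0,-0.005,-0.003,0,0,0,-1,0,-0.005,-0.003,0,0,0]
}}

```text
clock: 5.25
tcp_pos: [0.5757, -0.2294, 0.0242]
orientation: [0.168, 0.62, 0.739, 0.203]
wrist_force: [9.9, 2.3, -3.3]
finger_gap: 0.056
```

```bash
python3 - <<'E'
from h import *
rep()
crop('top','c4',325,405,140,220,7)
crop('scene','c4s',130,250,200,320,5)
a=cv2.imread('pics/c4.png');b=cv2.imread('pics/c4s.png')
cv2.imwrite('pics/c4.png',np.hstack([cv2.resize(a,(400,400)),cv2.resize(b,(400,400))]))
E
```

```text
t 5.25 tcp [ 0.5757 -0.2294  0.0242] mag [np.float64(-0.0325), np.float64(-0.0017), np.float64(0.0242)] gap 0.056 F [ 9.9  2.3 -3.3] q [-0.71  0.31 -0.65  0.26  0.41 -0.82]
[[-0.175, 0.848, 0.5], [0.985, 0.15, 0.091], [0.002, 0.509, -0.861]]
```

View pics/c4.png

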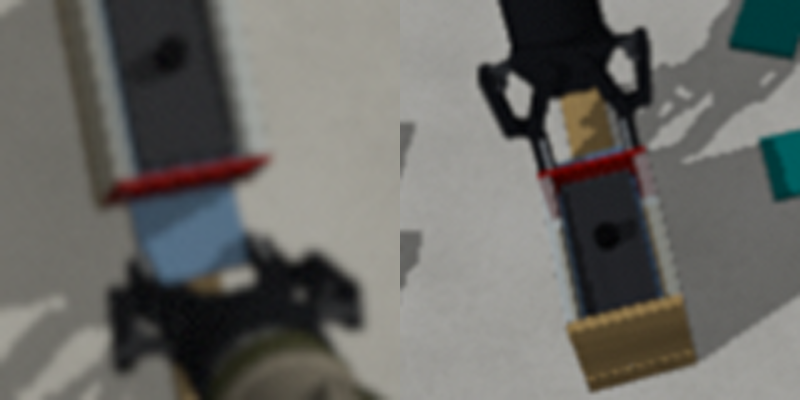

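>>> {"method": "carry_out", "body": {
  "moves": [-1,0.0003,-0.009,-0.0044,0,0,0,-1,0.0003,-0.009,-0.0044,0,0,0,-1,0.0003,-0.009,-0.0044,0,0,0,-1,0.0003,-0.009,-0.0044,0,0,0,-1,0.0003,-0.009,-0.0044,0,0,0]
}}

```text
clock: 5.98
tcp_pos: [0.5341, -0.2381, 0.0265]
orientation: [0.176, 0.614, 0.74, 0.209]
wrist_force: [1.3, 0.7, -0.5]
finger_gap: 0.0561
```

```bash
cat >> h.py <<'E'
def blue(box=(150,420,120,260)):
    im=env.read_camera('top').astype(int); u0,u1,v0,v1=box; s=im[v0:v1,u0:u1]
    m=(s[...,2]>s[...,0]+25)&(s[...,2]>s[...,1]+8)
    n,l,stt,c=cv2.connectedComponentsWithStats(m.astype(np.uint8)); i=1+np.argmax(stt[1:,4])
    v,u=np.nonzero(l==i); u=u+u0; v=v+v0
    return m,np.c_[u,v],stt[i]
E
python3 - <<'E'
from h import *
rep()
m,uv,s=blue(); print(s, len(uv))
w=px2w('top',uv,.034)-MO; print('mag x range',np.percentile(w@MX,[0,1,99,100]).round(4),'y',np.percentile(w@MY,[0,1,99,100]).round(4))
E
```

```text
t 5.975 tcp [ 0.5341 -0.2381  0.0265] mag [np.float64(-0.0751), np.float64(-0.0031), np.float64(0.0265)] gap 0.0561 F [ 1.3  0.7 -0.5] q [-0.8   0.26 -0.73  0.25  0.45 -0.91]
[[-0.183, 0.836, 0.517], [0.983, 0.158, 0.093], [-0.005, 0.526, -0.851]]
[202  58  26  34 615] 615
mag x range [-0.0937 -0.091  -0.0066 -0.0056] y [-0.0341 -0.0328  0.024   0.0252]
```

```bash
python3 - <<'E'
from h import *
plan(mag(-.122,.002,.0145),tool(9.6,29),5)
E
```

```text
dist 0.0473 turn 2.8 rows 5
[0.001, -0.009, -0.0028] [0.52, -0.06, 0.18]
[0.001, -0.009, -0.0028] [0.52, -0.06, 0.18]
[0.001, -0.009, -0.0027] [0.52, -0.06, 0.18]
[0.0009, -0.009, -0.0026] [0.52, -0.06, 0.18]
[0.0009, -0.0091, -0.0025] [0.52, -0.06, 0.18]
```

>>> {"method": "carry_out", "body": {
  "moves": [-1,0.001,-0.009,-0.003,0.5,0,0.2,-1,0.001,-0.009,-0.003,0.5,0,0.2,-1,0.001,-0.009,-0.0027,0.5,0,0.2,-1,0.001,-0.009,-0.0026,0.5,0,0.2,-1,0.001,-0.009,-0.0025,0.5,0,0.2]
}}

```text
clock: 6.65
tcp_pos: [0.4896, -0.2449, 0.0194]
orientation: [0.166, 0.623, 0.739, 0.195]
wrist_force: [4.1, 0.6, 6.7]
finger_gap: 0.0562
```

```bash
python3 - <<'E'
from h import *
rep()
m,uv,s=blue(); print(s, len(uv))
w=px2w('top',uv,.034)-MO; print('mag x range',np.percentile(w@MX,[0,1,99,100]).round(4),'y',np.percentile(w@MY,[0,1,99,100]).round(4))
for lo,hi in((-.1,-.08),(-.07,-.05),(-.04,-.02),(-.02,-.005)):
    k=((w@MX)>lo)&((w@MX)<hi); print(lo,((w@MY)[k].min().round(4),(w@MY)[k].max().round(4)) if k.any() else None)
E
```

```text
t 6.65 tcp [ 0.4896 -0.2449  0.0194] mag [np.float64(-0.1201), np.float64(-0.0021), np.float64(0.0194)] gap 0.0562 F [4.1 0.6 6.7] q [-0.86  0.23 -0.77  0.29  0.44 -0.97]
[[-0.168, 0.856, 0.488], [0.986, 0.147, 0.082], [-0.002, 0.495, -0.869]]
[203  63  27  44 848] 848
mag x range [-0.1378 -0.1349 -0.0212 -0.0195] y [-0.0327 -0.0313  0.0254  0.0262]
-0.1 (np.float64(-0.032), np.float64(0.0259))
-0.07 (np.float64(-0.0313), np.float64(0.0261))
-0.04 (np.float64(-0.0312), np.float64(0.0257))
-0.02 (np.float64(-0.0179), np.float64(-0.0035))
```

Block1 is clear of the magazine (x from −137 to about −17 mm) and rests on the tongue. I'll release it and regrip vertically at its middle.

>>> {"method": "carry_out", "body": {
  "moves": [1,0,0,0,0,0,0,1,0,0,0,0,0,0,1,0,0,0,0,0,0,1,0,0,-0.01,0,0,0,1,0,0,-0.03,0,0,0]
}}

```text
clock: 7.32
tcp_pos: [0.4663, -0.2462, 0.0522]
orientation: [0.162, 0.624, 0.739, 0.194]
wrist_force: [0.1, 1.1, -0.1]
finger_gap: 0.085
```

```bash
python3 - <<'E'
from h import *
rep()
m,uv,s=blue(); print(s, len(uv))
w=px2w('top',uv,.034)-MO; print('mag x range',np.percentile(w@MX,[0,1,99,100]).round(4),'y',np.percentile(w@MY,[0,1,99,100]).round(4))
plan(mag(-.077,-.003,.085),tool(9.95,0),5)
E
```

```text
t 7.325 tcp [ 0.4663 -0.2462  0.0522] mag [np.float64(-0.1433), np.float64(0.0007), np.float64(0.0522)] gap 0.085 F [ 0.1  1.1 -0.1] q [-0.9   0.15 -0.75  0.41  0.45 -1.01]
[[-0.168, 0.86, 0.482], [0.986, 0.145, 0.085], [0.003, 0.489, -0.872]]
[203  63  27  45 859] 859
mag x range [-0.139  -0.1371 -0.0229 -0.021 ] y [-0.0321 -0.0311  0.0254  0.0262]
dist 0.0726 turn 29.4 rows 5
[-0.0004, 0.0144, 0.0014] [5.88, 0.02, -0.06]
[-0.0004, 0.0145, -0.0001] [5.88, 0.02, -0.06]
[-0.0004, 0.0144, -0.0016] [5.88, 0.02, -0.06]
[-0.0004, 0.0142, -0.0031] [5.88, 0.02, -0.06]
[-0.0004, 0.0138, -0.0045] [5.88, 0.02, -0.06]
```

>>> {"method": "carry_out", "body": {
  "moves": [1,0,0.0144,-0.002,5.9,0,0,1,0,0.0144,-0.002,5.9,0,0,1,0,0.0144,-0.002,5.9,0,0,1,0,0.014,-0.003,5.9,0,0,1,0,0.0138,-0.0045,5.9,0,0]
}}

```text
clock: 8.0
tcp_pos: [0.5267, -0.2381, 0.0933]
orientation: [-0.004, 0.648, 0.762, -0.007]
wrist_force: [0.3, -0.3, -0.7]
finger_gap: 0.0857
```

```bash
python3 - <<'E'
from h import *
rep()
plan(mag(-.079,-.003,.032),tool(9.95,0),4)
E
```

```text
t 8.0 tcp [ 0.5267 -0.2381  0.0933] mag [np.float64(-0.0824), np.float64(-0.0018), np.float64(0.0933)] gap 0.0857 F [ 0.3 -0.3 -0.7] q [-0.56  0.4  -0.15  1.03 -0.01 -0.72]
[[-0.161, 0.987, -0.016], [0.987, 0.161, -0.006], [-0.003, -0.017, -1.0]]
dist 0.0614 turn 1.2 rows 4
[-0.0002, 0.0011, 0.0153] [-0.24, 0.04, -0.18]
[-0.0002, 0.001, 0.0153] [-0.24, 0.04, -0.18]
[-0.0003, 0.001, 0.0153] [-0.24, 0.04, -0.18]
[-0.0003, 0.0009, 0.0153] [-0.24, 0.04, -0.18]
```

>>> {"method": "carry_out", "body": {
  "moves": [1,0,0.001,0.0153,-0.3,0,-0.2,1,0,0.001,0.0153,-0.3,0,-0.2,1,0,0.001,0.0153,-0.3,0,-0.2,1,0,0.001,0.0143,-0.3,0,-0.2,1,0,0,0,0,0,0]
}}

```text
clock: 8.62
tcp_pos: [0.5274, -0.2359, 0.0273]
orientation: [0.001, 0.641, 0.767, 0.003]
wrist_force: [-0.3, -0.3, -0.0]
finger_gap: 0.0857
```

>>> {"method": "carry_out", "body": {
  "moves": [-1,0,0,0,0,0,0,-1,0,0,0,0,0,0,-1,0,0,0,0,0,0,-1,0,0,0,0,0,0,-1,0,0,0,0,0,0],
  "squeeze": 40
}}

```text
clock: 9.25
tcp_pos: [0.527, -0.2367, 0.0289]
orientation: [0.003, 0.642, 0.767, 0.003]
wrist_force: [-1.0, 0.0, -0.0]
finger_gap: 0.0002
```

```bash
python3 - <<'E'
from h import *
rep()
E
```

```text
t 9.25 tcp [ 0.527  -0.2367  0.0289] mag [np.float64(-0.0818), np.float64(-0.0005), np.float64(0.0289)] gap 0.0002 F [-1.  0. -0.] q [-0.56  0.44 -0.26  0.86  0.01 -0.74]
[[-0.176, 0.984, 0.008], [0.984, 0.176, 0.001], [-0.0, 0.008, -1.0]]
```

```bash
python3 - <<'E'
from h import *
a=env.read_camera('top')[120:240,300:420,::-1];b=env.read_camera('scene')[180:320,130:270,::-1]
cv2.imwrite('pics/c5.png',np.hstack([cv2.resize(x,(400,400),interpolation=cv2.INTER_CUBIC) for x in(a,b)]))
m,uv,s=blue(); print(s, len(uv))
E
```

```text
[203  64  18  17 155] 155
```

View pics/c5.png

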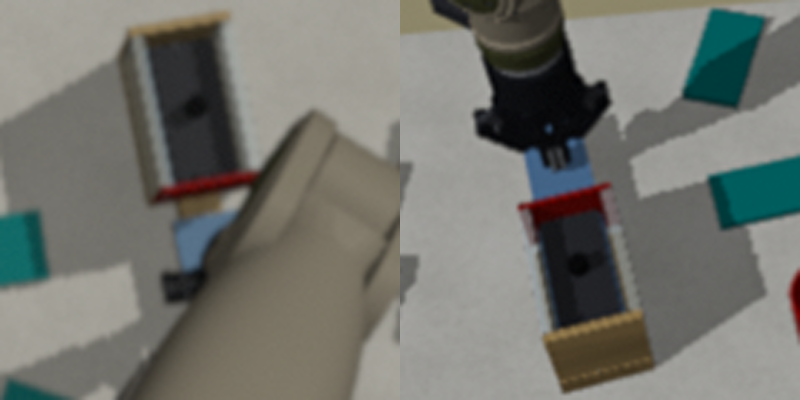

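The jaws shut empty: the fingertips at about (555,165) in the right half lie over the blue face instead of beside it. I'll check the tip height by projection before moving.

```bash
python3 - <<'E'
from h import *
for z in(.018,.034,.05,.06): print(z,px2w('scene',[(184,238.5)],z).round(4), w2px('scene',[[.527,-.2367,z]]).round(1))
# magazine front plate top corners for a scene check
print(w2px('scene',[mag(-.006,.042,.102),mag(-.006,-.042,.102),mag(-.132,.018,.024),mag(-.137,-.003,.034),mag(-.017,-.033,.034),mag(-.017,.027,.034)]).round(1))
im=env.read_camera('scene')[205:265,150:215,::-1]
cv2.imwrite('pics/c6.png',cv2.resize(im,None,fx=9,fy=9,interpolation=cv2.INTER_CUBIC))
E
```

```text
0.018 [[ 0.519  -0.2434  0.018 ]] [[186.4 240.7]]
0.034 [[ 0.53   -0.2408  0.034 ]] [[185.5 237.5]]
0.05 [[ 0.541  -0.2381  0.05  ]] [[184.6 234.2]]
0.06 [[ 0.5479 -0.2365  0.06  ]] [[184.  232.1]]
[[202.8 242.4]
 [170.1 250.3]
 [189.4 223.8]
 [181.3 222.1]
 [177.6 259.8]
 [199.7 254.3]]
```

View pics/c6.png

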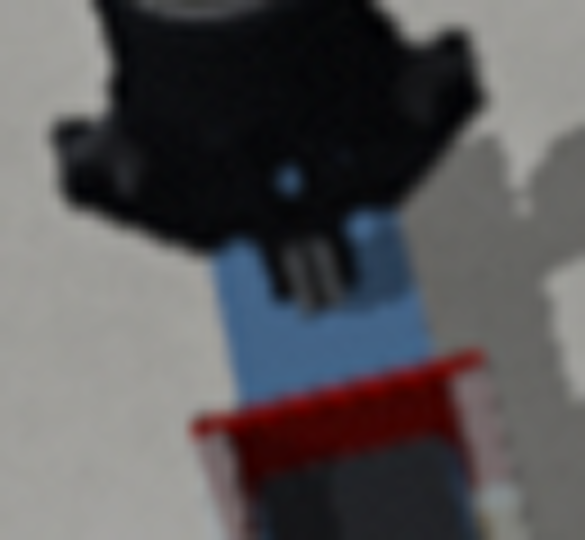

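Measured: the tips end at crop (317,308), which is on the lino face. With the TCP reading 0.029 the tips sit at about z = 0.034, so the reading or the reach is off. A gentle touch on the block's top will calibrate it.

>>> {"method": "carry_out", "body": {
  "moves": [-1,0,0,0.001,0,0,0,-1,0,0,0.001,0,0,0,-1,0,0,0.001,0,0,0,-1,0,0,0.001,0,0,0,-1,0,0,0.001,0,0,0]
}}

```text
clock: 10.07
tcp_pos: [0.5268, -0.2364, 0.0232]
orientation: [0.002, 0.642, 0.767, 0.003]
wrist_force: [-0.9, -0.5, 0.7]
finger_gap: -0.0002
```

>>> {"method": "carry_out", "body": {
  "moves": [-1,0,0,0.0015,0,0,0,-1,0,0,0.0015,0,0,0,-1,0,0,0.0015,0,0,0,-1,0,0,0.0015,0,0,0,-1,0,0,0.0015,0,0,0]
}}

```text
clock: 10.7
tcp_pos: [0.5269, -0.2365, 0.0227]
orientation: [0.004, 0.642, 0.767, 0.003]
wrist_force: [-3.8, 2.6, 10.1]
finger_gap: -0.0
```

Contact came at TCP z = 0.0227, so the shut tips are at z = 0.034 there: they stand about 11 mm above the reported TCP, not below it. I'll use that. Next: lift, open, and go down further.

>>> {"method": "carry_out", "body": {
  "moves": [-1,0,0,-0.02,0,0,0,-1,0,0,-0.02,0,0,0,1,0,0,-0.01,0,0,0,1,0,0,0,0,0,0,1,0,0,0,0,0,0]
}}

```text
clock: 11.32
tcp_pos: [0.5258, -0.2361, 0.0733]
orientation: [0.003, 0.642, 0.767, 0.003]
wrist_force: [0.3, -0.3, -1.3]
finger_gap: 0.0545
```

```bash
python3 - <<'E'
from h import *
rep(); plan(mag(-.079,-.002,.006),tool(9.95,0),4)
E
```

```text
t 11.325 tcp [ 0.5258 -0.2361  0.0733] mag [np.float64(-0.0829), np.float64(0.0003), np.float64(0.0733)] gap 0.0545 F [ 0.3 -0.3 -1.3] q [-0.56  0.39 -0.21  0.96  0.   -0.74]
[[-0.176, 0.984, 0.009], [0.984, 0.176, -0.0], [-0.002, 0.009, -1.0]]
dist 0.0675 turn 0.6 rows 4
[-0.0006, 0.0008, 0.0168] [0.13, 0.02, 0.05]
[-0.0006, 0.0009, 0.0168] [0.13, 0.02, 0.05]
[-0.0006, 0.0009, 0.0168] [0.13, 0.02, 0.05]
[-0.0006, 0.0009, 0.0168] [0.13, 0.02, 0.05]
```

>>> {"method": "carry_out", "body": {
  "moves": [1,0,0,0,0,0,0,1,0,0.0008,0.016,0.1,0,0,1,0,0.0008,0.016,0.1,0,0,1,0,0.0008,0.016,0.1,0,0,1,0,0.0008,0.011,0,0,0]
}}

```text
clock: 11.95
tcp_pos: [0.5281, -0.2346, 0.0079]
orientation: [-0.0, 0.642, 0.767, 0.0]
wrist_force: [0.1, -0.0, 0.7]
finger_gap: 0.0852
```

>>> {"method": "carry_out", "body": {
  "moves": [1,0,0,0.003,0,0,0,1,0,0,0.0015,0,0,0,1,0,0,0,0,0,0,-1,0,0,0,0,0,0,-1,0,0,0,0,0,0]
}}

```text
clock: 12.58
tcp_pos: [0.5283, -0.2348, 0.0032]
orientation: [-0.0, 0.642, 0.767, 0.0]
wrist_force: [-0.4, 0.1, -1.0]
finger_gap: 0.0589
```

>>> {"method": "carry_out", "body": {
  "moves": [-1,0,0,0,0,0,0,-1,0,0,0,0,0,0,-1,0,0,0,0,0,0,-1,0,0,-0.01,0,0,0,-1,0,0,-0.02,0,0,0]
}}

```text
clock: 13.2
tcp_pos: [0.5271, -0.234, 0.0332]
orientation: [-0.002, 0.642, 0.767, 0.0]
wrist_force: [0.5, 0.3, -0.1]
finger_gap: 0.059
```

```bash
python3 - <<'E'
from h import *
rep()
# block centre offset along mag x from TCP: block centre = TCP + d*MX
plan([.560,.165,.115],tool(0.6,0),12)
E
```

```text
t 13.2 tcp [ 0.5271 -0.234   0.0332] mag [np.float64(-0.0813), np.float64(0.0021), np.float64(0.0332)] gap 0.059 F [ 0.5  0.3 -0.1] q [-0.56  0.44 -0.25  0.89  0.   -0.73]
[[-0.176, 0.984, -0.002], [0.984, 0.176, 0.002], [0.003, -0.002, -1.0]]
dist 0.4087 turn 9.5 rows 12
[0.0323, 0.0085, -0.0067] [-0.01, -0.01, 0.8]
[0.0324, 0.0081, -0.0068] [-0.01, -0.01, 0.8]
[0.0325, 0.0077, -0.0068] [-0.01, -0.01, 0.8]
[0.0326, 0.0072, -0.0068] [-0.01, -0.01, 0.8]
[0.0327, 0.0067, -0.0068] [-0.01, -0.01, 0.8]
[0.0328, 0.0063, -0.0068] [-0.01, -0.01, 0.8]
[0.0329, 0.0058, -0.0068] [-0.01, -0.01, 0.8]
[0.0329, 0.0054, -0.0068] [-0.01, -0.01, 0.8]
[0.033, 0.0049, -0.0068] [-0.01, -0.01, 0.8]
[0.0331, 0.0045, -0.0068] [-0.01, -0.01, 0.8]
[0.0331, 0.004, -0.0068] [-0.01, -0.01, 0.8]
[0.0332, 0.0036, -0.0068] [-0.01, -0.01, 0.8]
```

>>> {"method": "carry_out", "body": {
  "moves": [-1,0,-0.002,-0.045,0,0,0,-1,0,0,-0.04,0,0,0,-1,0.05,0.002,0,0,0,1.2,-1,0.05,0.005,0,0,0,1.2,-1,0.05,0.01,0,0,0,1.2]
}}

```text
clock: 13.82
tcp_pos: [0.5215, -0.0852, 0.1267]
orientation: [0.003, 0.669, 0.743, 0.002]
wrist_force: [0.4, 0.9, -0.3]
finger_gap: 0.0589
```

>>> {"method": "carry_out", "body": {
  "moves": [-1,0.05,0.01,0,0,0,1.2,-1,0.05,0.01,0,0,0,1.2,-1,0.05,0.008,0,0,0,1.2,-1,0.05,0.008,0,0,0,1.2,-1,0.045,0.005,0,0,0,1]
}}

```text
clock: 14.45
tcp_pos: [0.5482, 0.1703, 0.1314]
orientation: [0.005, 0.707, 0.707, 0.004]
wrist_force: [-0.4, -0.5, -0.3]
finger_gap: 0.0589
```

```bash
python3 - <<'E'
from h import *
rep()
plan([.570,.165,.07],tool(0.6,0),4)
m,uv,s=blue((150,420,100,300)); print(s,len(uv))
z=st()[1][2]+.0113+.012+.004; w=px2w('top',uv,z); print(z,w.min(0),w.max(0),w.mean(0))
E
```

```text
t 14.45 tcp [0.5482 0.1703 0.1314] mag [np.float64(0.0093), np.float64(0.3967), np.float64(0.1314)] gap 0.0589 F [-0.4 -0.5 -0.3] q [ 0.16  0.34 -0.13  1.08 -0.    0.16]
[[0.0, 1.0, 0.013], [1.0, -0.0, -0.002], [-0.002, 0.013, -1.0]]
dist 0.0653 turn 1.0 rows 4
[-0.0013, 0.0053, 0.0154] [0.18, 0.03, -0.16]
[-0.0013, 0.0053, 0.0154] [0.18, 0.03, -0.16]
[-0.0013, 0.0054, 0.0154] [0.18, 0.03, -0.16]
[-0.0014, 0.0054, 0.0154] [0.18, 0.03, -0.16]
[ 66  98  10  19 161] 161
0.15879171352684968 [0.49027016 0.14027124 0.15879171] [0.53648398 0.1634047  0.15879171] [0.51224027 0.15028576 0.15879171]
```

```bash
python3 - <<'E'
from h import *
plan([.583,.178,.012],tool(0.6,0),5)
E
```

```text
dist 0.1244 turn 0.9 rows 5
[0.0005, 0.0066, 0.024] [0.15, -0.02, -0.08]
[0.0005, 0.0067, 0.024] [0.15, -0.02, -0.08]
[0.0005, 0.0067, 0.024] [0.15, -0.02, -0.08]
[0.0005, 0.0068, 0.0239] [0.15, -0.02, -0.08]
[0.0005, 0.0069, 0.0239] [0.15, -0.02, -0.08]
```

>>> {"method": "carry_out", "body": {
  "moves": [-1,0.0015,0.007,0.024,0.2,0,0,-1,0.0015,0.007,0.024,0.2,0,0,-1,0.0015,0.007,0.024,0.2,0,0,-1,0.0015,0.007,0.022,0.2,0,0,-1,0.0015,0.007,0.015,0.2,0,0]
}}

```text
clock: 15.12
tcp_pos: [0.5873, 0.1865, 0.0244]
orientation: [-0.0, 0.704, 0.71, 0.002]
wrist_force: [0.2, 0.3, -0.5]
finger_gap: 0.0592
```

```bash
python3 - <<'E'
from h import *
rep(); plan([.583,.178,-.004],tool(0.6,0),5)
E
```

```text
t 15.125 tcp [0.5873 0.1865 0.0244] mag [np.float64(0.0507), np.float64(0.406), np.float64(0.0244)] gap 0.0592 F [ 0.2  0.3 -0.5] q [ 0.18  0.51 -0.16  0.9   0.    0.17]
[[-0.009, 1.0, 0.002], [1.0, 0.009, 0.003], [0.003, 0.002, -1.0]]
dist 0.03 turn 0.2 rows 5
[-0.0017, -0.0009, 0.0057] [0.03, -0.04, -0.02]
[-0.0017, -0.0009, 0.0057] [0.03, -0.04, -0.02]
[-0.0017, -0.0009, 0.0057] [0.03, -0.04, -0.02]
[-0.0017, -0.0009, 0.0057] [0.03, -0.04, -0.02]
[-0.0017, -0.0009, 0.0057] [0.03, -0.04, -0.02]
```

>>> {"method": "carry_out", "body": {
  "moves": [-1,-0.003,-0.001,0.006,0,0,0,-1,-0.003,-0.001,0.006,0,0,0,-1,-0.003,-0.001,0.006,0,0,0,-1,-0.002,0,0.005,0,0,0,-1,0,0,0.002,0,0,0]
}}

```text
clock: 15.75
tcp_pos: [0.5847, 0.1742, -0.0016]
orientation: [-0.0, 0.704, 0.71, 0.002]
wrist_force: [-0.3, -0.3, -0.5]
finger_gap: 0.0591
```

>>> {"method": "carry_out", "body": {
  "moves": [-1,0,0,0.001,0,0,0,-1,0,0,0.001,0,0,0,-1,0,0,0.001,0,0,0,-1,0,0,0.001,0,0,0,-1,0,0,0.001,0,0,0]
}}

```text
clock: 16.38
tcp_pos: [0.5851, 0.1744, -0.0039]
orientation: [0.001, 0.704, 0.71, 0.003]
wrist_force: [-2.5, 0.6, 6.5]
finger_gap: 0.0586
```

>>> {"method": "carry_out", "body": {
  "moves": [0.8,0,0,0,0,0,0,0.8,0,0,0,0,0,0,0.8,0,0,0,0,0,0,-1,0,0,0,0,0,0,-1,0,0,0,0,0,0],
  "squeeze": 30
}}

```text
clock: 17.0
tcp_pos: [0.5858, 0.1747, -0.0036]
orientation: [0.001, 0.704, 0.71, 0.003]
wrist_force: [-1.1, -0.1, 3.5]
finger_gap: 0.0586
```

>>> {"method": "carry_out", "body": {
  "moves": [-1,0,0,0,0,0,0,-1,0,0.005,-0.0005,0,0,0,-1,0,0.005,-0.0005,0,0,0,-1,0,0.004,-0.0005,0,0,0,-1,0,0.002,0,0,0,0]
}}

```text
clock: 17.62
tcp_pos: [0.6027, 0.1748, -0.0026]
orientation: [0.001, 0.704, 0.71, 0.003]
wrist_force: [-0.3, -0.8, -0.4]
finger_gap: 0.0593
```

```bash
python3 - <<'E'
from h import *
rep()
m,uv,s=blue((150,300,100,260)); print(s,len(uv))
w=px2w('top',uv,.022); print(w.min(0).round(4),w.max(0).round(4),w.mean(0).round(4))
E
```

```text
t 17.625 tcp [ 0.6027  0.1748 -0.0026] mag [np.float64(0.0639), np.float64(0.3917), np.float64(-0.0026)] gap 0.0593 F [-0.3 -0.8 -0.4] q [ 0.15  0.55 -0.16  0.86  0.    0.14]
[[-0.009, 1.0, 0.005], [1.0, 0.009, 0.003], [0.003, 0.005, -1.0]]
[ 73  84   7  18 100] 100
[0.5436 0.1438 0.022 ] [0.5919 0.161  0.022 ] [0.5698 0.1508 0.022 ]
```

>>> {"method": "carry_out", "body": {
  "moves": [-1,0,0.002,0,0,0,0,-1,0,0.002,0,0,0,0,-1,0,0.002,0,0,0,0,-1,0,0.0015,0,0,0,0,-1,0,0.0015,0,0,0,0]
}}

```text
clock: 18.3
tcp_pos: [0.604, 0.1747, -0.0035]
orientation: [-0.004, 0.704, 0.711, -0.003]
wrist_force: [-4.9, -1.0, 3.8]
finger_gap: 0.0587
```

>>> {"method": "carry_out", "body": {
  "moves": [1,0,0,0,0,0,0,1,0,0,0,0,0,0,1,0,0,0,0,0,0,1,0,0,-0.05,0,0,0,1,0,-0.06,-0.05,0,0,0]
}}

```text
clock: 18.92
tcp_pos: [0.5595, 0.1736, 0.0862]
orientation: [-0.004, 0.704, 0.71, -0.003]
wrist_force: [-0.0, 0.8, 0.6]
finger_gap: 0.0857
```

>>> {"method": "carry_out", "body": {
  "moves": [1,-0.06,-0.02,-0.03,0,0,0,1,-0.06,-0.02,0,0,0,0,1,-0.06,0,0,0,0,0,1,0,0,0,0,0,0,1,0,0,0,0,0,0]
}}

```text
clock: 19.55
tcp_pos: [0.5241, -0.0037, 0.1191]
orientation: [0.0, 0.703, 0.711, 0.001]
wrist_force: [0.7, -0.3, -0.2]
finger_gap: 0.0855
```

```bash
python3 - <<'E'
from h import *
rep()
im=env.read_camera('top')[140:240,180:265,::-1]
cv2.imwrite('pics/c7.png',cv2.resize(np.clip(im*1.5,0,255).astype(np.uint8),None,fx=6,fy=6,interpolation=cv2.INTER_CUBIC))
m,uv,s=blue((150,300,100,260)); print(s,len(uv))
w=px2w('top',uv,.022); print(w.min(0).round(4),w.max(0).round(4),w.mean(0).round(4))
E
```

```text
t 19.55 tcp [ 0.5241 -0.0037  0.1191] mag [np.float64(-0.0444), np.float64(0.2295), np.float64(0.1191)] gap 0.0855 F [ 0.7 -0.3 -0.2] q [-0.16  0.27 -0.27  1.03  0.   -0.17]
[[-0.012, 1.0, 0.002], [1.0, 0.012, 0.001], [0.001, 0.002, -1.0]]
[ 58  59  22  43 932] 932
[0.5437 0.1438 0.022 ] [0.6637 0.2042 0.022 ] [0.604  0.1739 0.022 ]
```

View pics/c7.png

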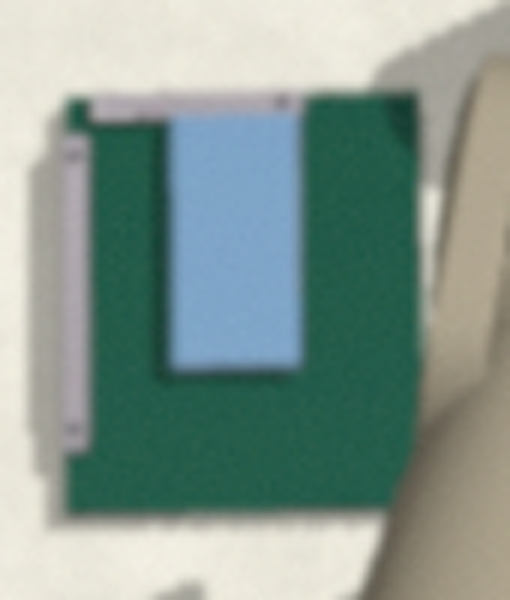

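The block lies lino up against the short bar (its end at crop (235,115)), parallel to the long bar with about 39 mm to go in +y. I'll push its −y side with the shut fingers.

```bash
python3 - <<'E'
from h import *
plan([.602,.112,.05],tool(0.6,0),4)
E
```

```text
dist 0.1549 turn 0.2 rows 4
[0.0284, 0.0198, 0.0173] [0.03, -0.01, 0.05]
[0.0285, 0.0198, 0.0173] [0.03, -0.01, 0.05]
[0.0285, 0.0198, 0.0173] [0.03, -0.01, 0.05]
[0.0285, 0.0198, 0.0173] [0.03, -0.01, 0.05]
```

>>> {"method": "carry_out", "body": {
  "moves": [-1,0.028,0.02,0.015,0,0,0,-1,0.028,0.02,0.015,0,0,0,-1,0.028,0.02,0.015,0,0,0,-1,0.026,0.02,0.015,0,0,0,-1,0,0,0,0,0,0]
}}

```text
clock: 20.27
tcp_pos: [0.6045, 0.1199, 0.0564]
orientation: [0.0, 0.698, 0.716, 0.001]
wrist_force: [0.0, 0.5, -0.1]
finger_gap: -0.0
```

```bash
python3 - <<'E'
from h import *
rep(); plan([.602,.112,.008],tool(0.6,0),5)
E
```

```text
t 20.275 tcp [0.6045 0.1199 0.0564] mag [np.float64(0.0562), np.float64(0.3373), np.float64(0.0564)] gap -0.0 F [ 0.   0.5 -0.1] q [ 0.07  0.48 -0.11  0.97  0.    0.04]
[[-0.024, 1.0, 0.002], [1.0, 0.024, 0.001], [0.001, 0.002, -1.0]]
dist 0.0491 turn 0.8 rows 5
[-0.0016, -0.0006, 0.0097] [0.02, -0.01, 0.16]
[-0.0016, -0.0006, 0.0097] [0.02, -0.01, 0.16]
[-0.0016, -0.0005, 0.0097] [0.02, -0.01, 0.16]
[-0.0016, -0.0005, 0.0097] [0.02, -0.01, 0.16]
[-0.0016, -0.0005, 0.0097] [0.02, -0.01, 0.16]
```

>>> {"method": "carry_out", "body": {
  "moves": [-1,-0.004,0,0.01,0,0,0.2,-1,-0.002,0,0.01,0,0,0.2,-1,0,0,0.01,0,0,0.2,-1,0,0,0.009,0,0,0.2,-1,0,0,0.004,0,0,0]
}}

```text
clock: 20.9
tcp_pos: [0.6031, 0.1132, 0.0109]
orientation: [0.0, 0.704, 0.711, 0.0]
wrist_force: [0.2, -0.1, 0.5]
finger_gap: -0.0
```

>>> {"method": "carry_out", "body": {
  "moves": [-1,0,0,0.0015,0,0,0,-1,0,0,0.001,0,0,0,-1,0,0,0.001,0,0,0,-1,0,0,0.001,0,0,0,-1,0,0,0.0005,0,0,0]
}}

```text
clock: 21.52
tcp_pos: [0.6037, 0.113, 0.0063]
orientation: [0.001, 0.704, 0.71, 0.001]
wrist_force: [0.4, -0.3, -0.7]
finger_gap: -0.0005
```

>>> {"method": "carry_out", "body": {
  "moves": [-1,0.007,0,0.0004,0,0,0,-1,0.007,0,0.0003,0,0,0,-1,0.007,0,0,0,0,0,-1,0.007,0,0,0,0,0,-1,0.007,0,0,0,0,0]
}}

```text
clock: 22.15
tcp_pos: [0.6035, 0.1504, 0.0057]
orientation: [0.001, 0.704, 0.71, 0.001]
wrist_force: [-0.4, 0.2, -0.5]
finger_gap: 0.0003
```

```bash
cat >> h.py <<'E'
def blk(z=.022):
    m,uv,s=blue((150,300,100,260)); w=px2w('top',uv,z)[:,:2]
    r=cv2.minAreaRect((w*1000).astype(np.float32)); print('blue n',len(uv),w.min(0).round(4),w.max(0).round(4),'mean',w.mean(0).round(4),'rect',np.round(r[0],1),np.round(r[1],1),round(r[2],1))
E
python3 - <<'E'
from h import *
rep(); blk()
E
```

```text
t 22.15 tcp [0.6035 0.1504 0.0057] mag [np.float64(0.0604), np.float64(0.3676), np.float64(0.0057)] gap 0.0003 F [-0.4  0.2 -0.5] q [ 0.12  0.54 -0.16  0.87 -0.    0.11]
[[-0.01, 1.0, 0.002], [1.0, 0.01, 0.0], [0.0, 0.002, -1.0]]Traceback (most recent call last):
  File "<stdin>", line 2, in <module>
  File "h.py", line 44, in blk
    m,uv,s=blue((150,300,100,260)); w=px2w('top',uv,z)[:,:2]
           ~~~~^^^^^^^^^^^^^^^^^^^
  File "h.py", line 40, in blue
    n,l,stt,c=cv2.connectedComponentsWithStats(m.astype(np.uint8)); i=1+np.argmax(stt[1:,4])
                                                                        ~~~~~~~~~^^^^^^^^^^^
    return _wrapfunc(a, 'argmax', axis=axis, out=out, **kwds)
    return bound(*args, **kwds)
ValueError: attempt to get argmax of an empty sequence
```

```bash
python3 - <<'E'
from h import *
crop('scene','c8',280,400,190,300,5)
E
```

```text
(no output)
```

View pics/c8.png

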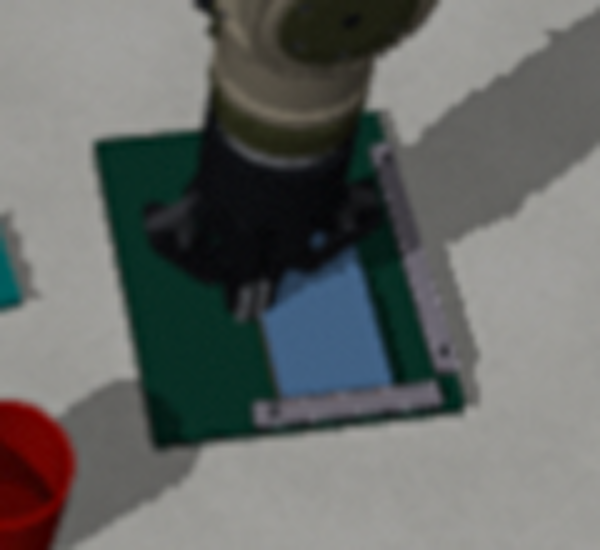

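The finger pair at (255,290) is pushing the block's −y side. About 17 mm remains to the long bar, and the end is still at the short bar.

>>> {"method": "carry_out", "body": {
  "moves": [-1,0.004,0,0,0,0,0,-1,0.004,0,0,0,0,0,-1,0.003,0,0,0,0,0,-1,0.002,0,0,0,0,0,-1,0.002,0,0,0,0,0]
}}

```text
clock: 22.88
tcp_pos: [0.6033, 0.1663, 0.0057]
orientation: [0.001, 0.704, 0.711, 0.001]
wrist_force: [0.1, -0.5, -0.5]
finger_gap: 0.0
```

>>> {"method": "carry_out", "body": {
  "moves": [-1,0.002,0,0,0,0,0,-1,0.002,0,0,0,0,0,-1,0.002,0,0,0,0,0,-1,0.002,0,0,0,0,0,-1,0.002,0,0,0,0,0]
}}

```text
clock: 23.5
tcp_pos: [0.6032, 0.1768, 0.0057]
orientation: [0.001, 0.704, 0.71, 0.001]
wrist_force: [0.7, -1.6, 0.1]
finger_gap: 0.0
```

>>> {"method": "carry_out", "body": {
  "moves": [-1,0.0015,0,0,0,0,0,-1,0.0015,0,0,0,0,0,-1,0.0015,0,0,0,0,0,-1,0.002,0,0,0,0,0,-1,0.002,0,0,0,0,0]
}}

```text
clock: 24.12
tcp_pos: [0.6032, 0.1791, 0.0057]
orientation: [0.005, 0.705, 0.709, -0.004]
wrist_force: [-0.0, -7.4, 0.8]
finger_gap: 0.0001
```

>>> {"method": "carry_out", "body": {
  "moves": [-1,-0.015,0,0,0,0,0,-1,-0.005,-0.01,-0.05,0,0,0,-1,0,-0.04,-0.01,0,0,0,-1,0.025,-0.04,0,0,0,0,-1,0.025,-0.005,0,0,0,0]
}}

```text
clock: 24.75
tcp_pos: [0.5066, 0.2066, 0.0667]
orientation: [0.004, 0.707, 0.707, -0.003]
wrist_force: [0.5, -0.2, 0.8]
finger_gap: -0.0003
```

```bash
python3 - <<'E'
from h import *
rep(); plan([.512,.211,.012],tool(0.6,0),5)
E
```

```text
t 24.75 tcp [0.5066 0.2066 0.0667] mag [np.float64(-0.0253), np.float64(0.4396), np.float64(0.0667)] gap -0.0003 F [ 0.5 -0.2  0.8] q [ 0.25  0.36 -0.29  0.93 -0.01  0.25]
[[-0.0, 1.0, 0.002], [1.0, 0.0, -0.009], [-0.009, 0.002, -1.0]]
dist 0.0552 turn 0.8 rows 5
[0.001, 0.0011, 0.0109] [0.02, 0.1, -0.11]
[0.001, 0.0011, 0.0109] [0.02, 0.1, -0.11]
[0.0009, 0.0011, 0.0109] [0.02, 0.1, -0.11]
[0.0009, 0.0011, 0.0109] [0.02, 0.1, -0.11]
[0.0009, 0.0011, 0.0109] [0.02, 0.1, -0.11]
```

>>> {"method": "carry_out", "body": {
  "moves": [-1,0.001,0.001,0.011,0,0.1,0,-1,0,0.001,0.011,0,0.1,0,-1,0,0.001,0.011,0,0.1,0,-1,0,0.001,0.011,0,0.1,0,-1,0,0,0.008,0,0.1,0]
}}

```text
clock: 25.38
tcp_pos: [0.5118, 0.2059, 0.011]
orientation: [0.0, 0.707, 0.707, 0.001]
wrist_force: [0.5, -0.0, -1.0]
finger_gap: -0.0
```

>>> {"method": "carry_out", "body": {
  "moves": [-1,0,0,0.002,0,0,0,-1,0,0,0.0015,0,0,0,-1,0,0,0.001,0,0,0,-1,0,0.003,0,0,0,0,-1,0,0.003,0,0,0,0]
}}

```text
clock: 26.0
tcp_pos: [0.5182, 0.2057, 0.006]
orientation: [0.0, 0.707, 0.707, 0.001]
wrist_force: [-0.8, 0.3, -0.0]
finger_gap: 0.0
```

>>> {"method": "carry_out", "body": {
  "moves": [-1,0,0.003,0,0,0,0,-1,0,0.003,0,0,0,0,-1,0,0.003,0,0,0,0,-1,0,0.002,0,0,0,0,-1,0,0.002,0,0,0,0]
}}

```text
clock: 26.62
tcp_pos: [0.5325, 0.2058, 0.0065]
orientation: [0.0, 0.707, 0.707, 0.001]
wrist_force: [-4.1, 0.5, 1.3]
finger_gap: -0.0002
```

>>> {"method": "carry_out", "body": {
  "moves": [-1,0,0.0015,0,0,0,0,-1,0,0.0015,0,0,0,0,-1,0,0.0015,0,0,0,0,-1,0,0.0015,0,0,0,0,-1,0,0.0015,0,0,0,0]
}}

```text
clock: 27.25
tcp_pos: [0.5323, 0.2058, 0.0056]
orientation: [-0.004, 0.707, 0.708, -0.004]
wrist_force: [-5.5, -0.2, 3.8]
finger_gap: -0.0003
```

The contact at TCP x = 0.5325 matches the expected home position (0.533). I'll back off and look.

>>> {"method": "carry_out", "body": {
  "moves": [-1,0,-0.015,0,0,0,0,-1,0,-0.015,-0.03,0,0,0,-1,-0.05,-0.005,-0.05,0,0,0,-1,-0.06,0,-0.01,0,0,0,-1,-0.06,0,0,0,0,0]
}}

```text
clock: 27.88
tcp_pos: [0.5026, 0.0404, 0.0936]
orientation: [-0.001, 0.703, 0.711, -0.002]
wrist_force: [1.8, -0.3, -0.0]
finger_gap: 0.0002
```

```bash
python3 - <<'E'
from h import *
rep(); blk()
im=env.read_camera('top'); im2=env.read_camera('scene')
f=lambda x,s:cv2.resize(np.clip(x[:,:,::-1]*1.5,0,255).astype(np.uint8),s,interpolation=cv2.INTER_CUBIC)
cv2.imwrite('pics/c9.png',np.hstack([f(im[145:215,180:250],(400,400)),f(im2[195:285,290:380],(400,400))]))
E
```

```text
t 27.875 tcp [0.5026 0.0404 0.0936] mag [np.float64(-0.0579), np.float64(0.2766), np.float64(0.0936)] gap 0.0002 F [ 1.8 -0.3 -0. ] q [-0.08  0.26 -0.35  0.96 -0.   -0.09]
[[-0.01, 1.0, -0.003], [1.0, 0.01, -0.001], [-0.001, -0.003, -1.0]]
blue n 930 [0.5438 0.1833] [0.6639 0.2442] mean [0.6036 0.2137] rect [603.8 213.7] [120.4  59.9] 0.6
```

View pics/c9.png

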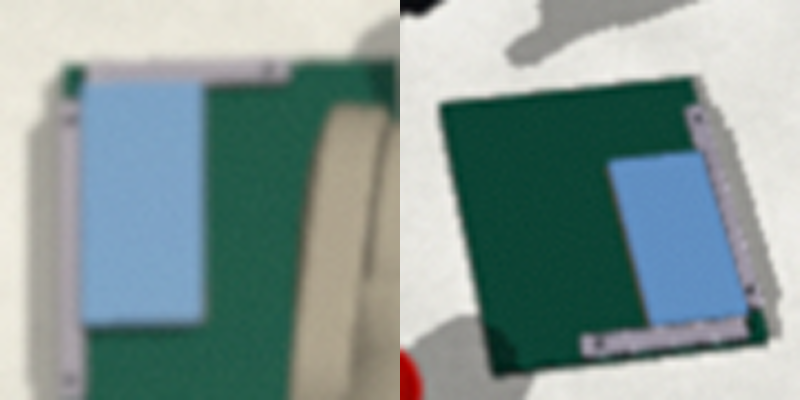

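The block is flush on both bars: its centre is (0.604, 0.214) against the expected seat (0.605, 0.214), and its yaw is 0.6° against the board's 0.5–0.7°. One last look at the magazine and bystanders.

```bash
python3 - <<'E'
from h import *
im=env.read_camera('top'); im2=env.read_camera('scene')
f=lambda x,s:cv2.resize(np.clip(x[:,:,::-1]*1.5,0,255).astype(np.uint8),s,interpolation=cv2.INTER_CUBIC)
cv2.imwrite('pics/c10.png',np.hstack([f(im[100:240,260:400],(400,400)),f(im2[200:330,90:310],(400,236)) if 0 else f(im2[190:340,160-80:310-80],(400,400))]))
E
```

```text
(no output)
```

View pics/c10.png

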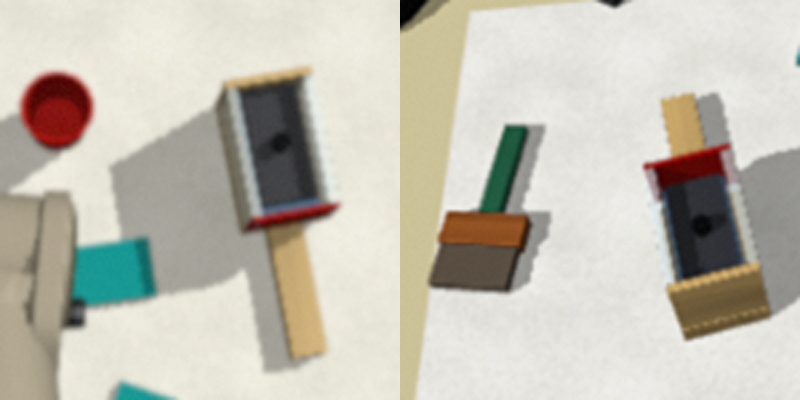

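The weight lies flat inside the magazine (knob at (280,143)), the tongue is empty with nothing showing at the slot, and the pot and brush have not moved. Handing in.

```bash
python3 -c "
from h import *
print(env.hand_in())"
```

```text
the job is handed in; nothing more can be done
None
```

I drew block1 straight out of the slot, regripped it on the tongue and laid it lino face up on the green board. I then slid it home against the short bar and the long bar, let go, and handed in at about 28 s.

**Last checks**
- **Seat:** the block's centre measured (0.604, 0.214) against an expected seat of (0.605, 0.214). Its yaw was 0.6° against the board's 0.5–0.7°. Both pushes ended in firm contact, at about 7 N on the long bar and 5 N on the short one.
- **Magazine:** the weight lies flat inside, the tongue is empty and nothing sticks out of the slot. The four waiting blocks are hidden under the weight, so I judged them only by that.
- **Bystanders:** the pot and brush look unmoved. I did not look closely at the tub at the end, but the arm stayed clear of it.

**What disagreed**
- **Fingertip height:** a touch on the block's top put the shut fingertips about 11 mm above the reported tool point, not 11 mm below it as given. My first regrip therefore shut above the block. I corrected for the offset and the next grip held.
- **Finger opening:** it read 56 mm on the 60 mm block during the draw, but the block came out cleanly.

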